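Dispense a tea light and set it on the saucer

ROBOT

A 6-joint arm with a two-finger parallel gripper is mounted at the origin on a cart in front of the work surface, level with it; the furniture and walls round the work are solid. World frame = base frame: x ahead of the robot, y to its left, z up, the work surface at z = 0. Lengths are in m, angles in rad, forces in N, time in s.
With the tool pointing down it reaches from about 0.25 to 0.775 m from the base axis. Payload 4 kg.
Tool frame: the origin (TCP) lies on the centre line of the jaws, within the pads' length; the fingertips stand 17 mm ahead of it and the grasp point (between the pads) lies 2 mm behind it; z points along the fingers, y is the line along which they close (so a half turn about z gives the same grasp; the last joint's range is limited). The gripper opens to 94 mm and grips with 3 to 60 N. Pads are 16 mm wide; open, the fingers measure 119 mm over their backs; the gripper's body (75 mm by 177 mm) begins 78 mm behind the grasp point.
Start: joints at [-1.293, 0.087, 1.371, -0, 1.684, -0.103], TCP at [0.204, -0.511, 0.223] pointing down, gripper open.
Joint ranges: [-3.1, 3.1], [-0.76, 2.03], [0.27, 2.55], [-1.08, 4.22], [0.17, 2.65], [-2.57, 2.57]. Speed limits (rad/s): [2.79, 2.79, 3.14, 3.14, 3.14, 3.14].

INTERFACE

Orientations are given as a unit quaternion [x, y, z, w].
In Python, from rig import env gives the robot as it stands. Calls block until the motion is done:
- env.movep(position, orientation): joint-space move of the TCP to a pose.
- env.movel(position, feed=0.15, orientation=None): straight line of the TCP; orientation=None keeps the orientation; feed is the mean speed in m/s.
- env.move_joints(angles): joint-space move.
- env.set_gripper(opening, newtons=None): finger opening in m; newtons is the grip in N (None keeps the last); returns when the fingers have stopped.
- env.dwell(seconds).
- env.solve_ik(position, orientation): joint angles nearest the present ones, or None.
- env.state(): the state.
- env.grab_frame(name): name is "side" or "top" or "wrist"; returns a dict with "color" (420x560x3 uint8, red, green, blue), "depth" (420x560 float32, m along the optical axis (not along the pixel's ray), 0 where there is no reading), "K" (3x3 intrinsics, pixels), "origin" and "rotation" of the camera in the world; the wrist camera has in their place "hand_eye" (4x4, takes a point from camera to tool coordinates, whose origin is the TCP and whose axes are the flange's). Camera axes: x right, y down, z forward; pixel columns grow to the right and rows downward; lengths in m; the calibration is good to about 2 mm. The wrist camera is an equidistant fisheye: a pixel r from the principal point sees the ray r / f radians off the axis. A picture is of the moment at which its call begins: read the wrist's pose just before it.
A pose or a line that the arm cannot do raises env.Unreachable and nothing moves.
- env.job_done(): hands the job in; it is judged then, once.
Trained networks look in a picture, given as the dict that the camera call returned (one of the last four; its "shot" number tells which), for a name from the list of things; names that differ only in an ending like _2 or _b are one class to them, and where a whole thing is asked for, a point or a joint stands for the part that bears it (a point fixed in the world has none). Each returns a list of dicts, best first, with "p" (0 to 1); they miss things now and then, are a little off and sometimes report something else, mostly with a low value. They report only what shows in the picture. A call takes as long as a camera call. They do not tell look-alikes from the thing itself.
- env.search_frame(picture, name): "location" ([column, row] in pixels, amid what is visible of it).
The state is a dict: "clock": time; "joint_positions": joint angles; "qd": joint speeds; "joint_torque": joint torques, N m; "tool_pos": TCP position; "tcp_rot": TCP orientation; "contact_force": force on the tool from outside, world axes, zero at the start; "moment": the same for the moment, N m; "width": finger opening in m; "finger_force": force on a finger pad.
Only numpy, scipy, OpenCV 4.12 (cv2) and the standard library are available. Lean on these libraries where they do the work, as an engineer would, in place of code of your own. Each camera call takes 0.05 s, during which the arm holds its last target. There are 200 camera calls.

TASK

Get one tea light out of the dispenser: push its slanting spring button all the way home in one full stroke, stopping when you feel the stop rather than forcing it, let it spring back, and leave the other tea lights inside. Then take the tea light that has come out on the ledge and set it down, not dropped, upright in the middle of the white saucer. Do not disturb the salt shaker, pepper mill and soap bottle.

Things in the scene. Friction and masses are not known exactly. Their poses are not given: they have to be found in the camera images.
- dispenser: Tea-light dispenser, fixed to the worktop. Origin on the worktop under the middle of the magazine; +x away from its front, +y to the ledge, z up. Wooden base 10 mm thick, x -45 to 70, y -150 to 105 mm. Magazine: white upright box 52 x 52 x 62 mm round the origin, holding three stacked tea lights from z = 10 mm. A low cover (58 mm wide, top at 32 mm) runs from it to the push column at y = -112 mm.
- button_line (a point): Lowest place the centre of the button's face can have at rest: dispenser x -19.5, y -112, z 113 mm. Button, collar and roof together are clamped 0 to 36 mm higher (dispenser z), differently each time and not reported: feel for the face. Button: grey disc, 32 mm across, in a 44 mm collar. Stroke direction in the dispenser's frame: (0.574, 0, -0.819), 35 degrees from vertical, away from the front.
- roof_edge (a point): Middle of the front edge of the flat roof over the button, on its underside, for the head's lowest place (dispenser x -16, y -112, z 197 mm; 0 to 36 mm higher like the button). Roof 80 mm wide, reaching 70 mm back. It bars a gripper that points straight down from pushing the button home; point the tool along the stroke.
- button (a joint): Button travel in m: 0 at rest, 0.030 at the stop (face 8 mm proud of the collar); there a rubber pad under its disc gives 1 mm per 7 N; over 35 N forces it. Return spring 3 N at rest, 9 N at the stop. It slides the lowest tea light out to +y, 1.93 mm per mm; the next one drops into place when the button is back. A short stroke leaves the light partly under the magazine and can jam the stack.
- ledge (a point): Where the tea light's underside centre comes to stand after a full stroke, within a few mm: on the bare base left of the magazine (dispenser x 0, y 54, z 10 mm). Grip the light across its diameter along the dispenser's x; the magazine's wall ends at y = 26 mm, 62 mm high.
- tea_light_0: Lowest tea light of the stack (the one that comes out): round metal cup 38 mm in diameter, 15 mm high, 18 g; origin at the centre of its underside, z up.
- tea_light_1: Middle tea light of the stack, same shape, underside 15 mm above that of the lowest; stays in the magazine.
- tea_light_2: Top tea light of the stack, same shape; stays in the magazine.
- saucer: Loose white round saucer, 130 mm in diameter, rim 14 mm high, flat inside to a radius of 40 mm, where the inner floor is 5 mm above its underside; origin at the centre of its underside. 0.35 kg.
- salt_shaker: Bystander: glass salt shaker with a grey top, 44 mm in diameter, 90 mm high, origin under its centre.
- pepper_mill: Bystander: wooden pepper mill, 58 mm in diameter, 170 mm high, origin under its centre.
- soap_bottle: Bystander: pink pump soap bottle, 71 x 82 x 179 mm, origin under its centre.
Mind the look-alikes: they are no part of the job. What is shaped like the tea_light_2 but orange is not meant.

How it is judged:
By the outcome, as a careful person would: the job done as asked, in the order asked, and still so for the second after the job is handed in, with the robot touching nothing.
It also fails if it takes over 56 s, if anything falls off the work surface, if the arm or the gripper's body presses on something with over 40 N, if the wrist force passes 120 N, or if a joint passes its speed limit or range.

## Working session

There is one attempt and no reset: what is moved stays moved. The work goes in short steps, each a Python script; the robot and the scene stay as the last script left them, time stands still between calls to the robot, and variables do not carry over. Pictures are saved under pics/ and viewed, at most 10 in all, crops included, and the job is handed in when it is done.

```bash
mkdir -p pics
cat > h.py <<'E'
from rig import env
import numpy as np, cv2
def save(f,n): cv2.imwrite('pics/'+n,f["color"][:,:,::-1])
def cloud(f):
    d=f["depth"];K=f["K"];v,u=np.mgrid[:d.shape[0],:d.shape[1]]
    p=np.stack([(u-K[0,2])/K[0,0]*d,(v-K[1,2])/K[1,1]*d,d],-1)
    w=p@np.array(f["rotation"]).T+np.array(f["origin"]); w[d==0]=np.nan
    return w
E
python3 - <<'E'
from h import *
a=[]
for n in("top","side"):
    f=env.grab_frame(n); a.append(f["color"]); np.savez(n+'.npz',color=f["color"],depth=f["depth"],K=f["K"],rotation=f["rotation"],origin=f["origin"])
    save(f,n+'0.png'); w=cloud(f)
    print(n,f["origin"],np.round(f["rotation"],2).tolist())
    for o in("dispenser","saucer","button","tea_light_0","salt_shaker","pepper_mill","soap_bottle"):
        for r in env.search_frame(f,o)[:3]:
            c,rr=map(int,r["location"]); print(o,round(r["p"],2),c,rr,np.round(w[rr,c],3))
print(env.state())
E
```

```text
Traceback (most recent call last):
  File "h.py", line 7, in cloud
    w=p@np.array(f["rotation"]).T+np.array(f["origin"]); w[d==0]=np.nan
      ~^~~~~~~~~~~~~~~~~~~~~~~~~~
ValueError: matmul: Input operand 1 has a mismatch in its core dimension 0, with gufunc signature (n?,k),(k,m?)->(n?,m?) (size 4 is different from 3)
```

View pics/top0.png

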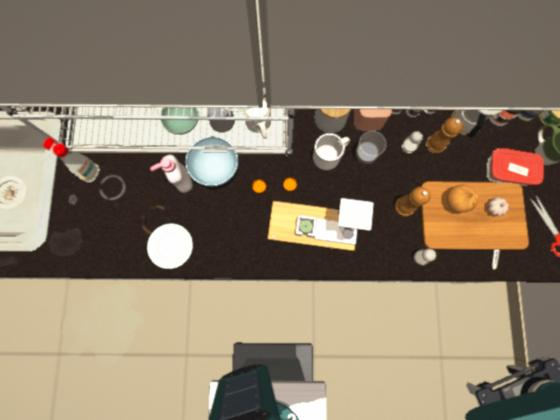

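The top view shows the saucer at (170,246) and the dispenser at about (315,226), with its roof at (355,213). Two orange look-alikes are at (259,186) and (290,184). The rotation comes as a quaternion, so I'll fix the helper.

```bash
sed -i 's/^import numpy.*/import numpy as np, cv2\nfrom scipy.spatial.transform import Rotation as R/; s/np.array(f\["rotation"\]).T/R.from_quat(f["rotation"]).as_matrix().T/' h.py
python3 - <<'E'
from h import *
for n in("top","side"):
    f=env.grab_frame(n); np.savez(n+'.npz',color=f["color"],depth=f["depth"],K=f["K"],rotation=f["rotation"],origin=f["origin"])
    save(f,n+'0.png'); w=cloud(f)
    print(n,f["origin"],f["rotation"],f["K"][0])
    for o in("dispenser","saucer","button","tea_light_0","salt_shaker","pepper_mill","soap_bottle"):
        for r in env.search_frame(f,o)[:3]:
            c,rr=map(int,r["location"]); print(o,round(r["p"],2),c,rr,np.round(w[rr,c],3))
    if n=="top":
        cv2.imwrite('pics/topcrop.png',cv2.resize(f["color"][180:270,250:390,::-1],(784,504),interpolation=cv2.INTER_CUBIC))
        for y in range(198,252,6): print(y,[tuple(np.round(w[y,x]*1000).astype(int)) if f["depth"][y,x]>0 else 0 for x in range(266,378,12)])
print(env.state())
E
```

```text
top [ 0.38553133 -0.03269504  1.19790947] [ 0.70595763 -0.70020736  0.07470139 -0.07584974] [408.2757957   0.        279.761957 ]
dispenser 0.69 312 224 [ 0.59  -0.125  0.014]
saucer 0.64 170 241 [0.537 0.291 0.006]
tea_light_0 0.7 307 222 [ 0.59  -0.108  0.047]
tea_light_0 0.65 258 185 [0.71  0.037 0.005]
tea_light_0 0.5 288 184 [ 0.714 -0.054  0.004]
salt_shaker 0.8 424 255 [ 0.495 -0.424  0.082]
pepper_mill 0.93 414 200 [ 0.634 -0.385  0.145]
soap_bottle 0.85 176 171 [0.712 0.253 0.133]
198 [(np.int64(670), np.int64(12), np.int64(2)), (np.int64(671), np.int64(-24), np.int64(0)), (np.int64(671), np.int64(-60), np.int64(1)), (np.int64(671), np.int64(-96), np.int64(2)), (np.int64(671), np.int64(-133), np.int64(2)), (np.int64(671), np.int64(-168), np.int64(3)), (np.int64(672), np.int64(-205), np.int64(0)), (np.int64(673), np.int64(-241), np.int64(-1)), (np.int64(674), np.int64(-278), np.int64(-3)), (np.int64(673), np.int64(-314), np.int64(0))]
204 [(np.int64(652), np.int64(12), np.int64(0)), (np.int64(650), np.int64(-24), np.int64(12)), (np.int64(650), np.int64(-60), np.int64(10)), (n
[... 4134 characters left out ...]
k': 0.85, 'joint_positions': array([-1.29308607e+00,  8.71868760e-02,  1.37068627e+00, -1.54162050e-05,
        1.68359671e+00, -1.03107773e-01]), 'qd': array([ 0.00157885,  0.00272211, -0.00011831,  0.00010099,  0.00095295,
       -0.00119617]), 'joint_torque': array([ 1.67914590e-03, -3.40009975e+01, -3.02591586e+01,  7.18334340e-02,
        2.34995858e-02, -7.46725561e-06]), 'tool_pos': array([ 0.20441696, -0.51062469,  0.22252003]), 'tcp_rot': array([ 9.81927069e-01,  1.89259680e-01, -2.27643952e-06,  6.18335630e-05]), 'contact_force': array([ 0.41152028,  0.43221429, -0.86145715]), 'moment': array([-0.01319577, -0.02079068, -0.00577256]), 'finger_force': 0.0, 'width': 0.094057512195082}
```

View pics/topcrop.png

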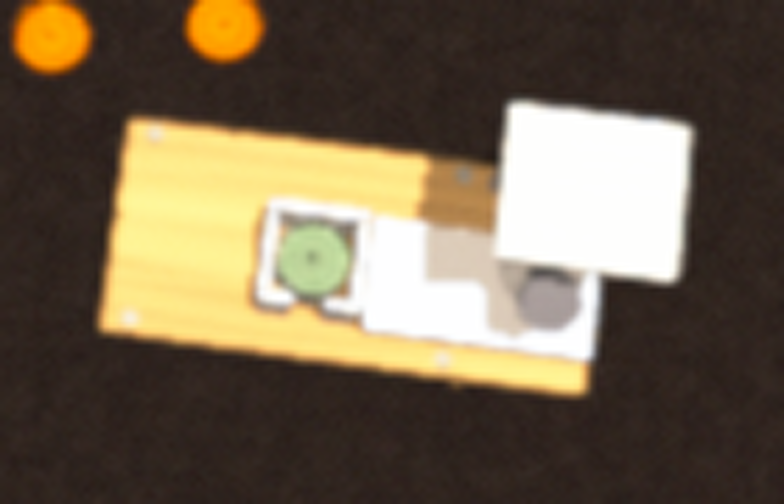

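View pics/side0.png

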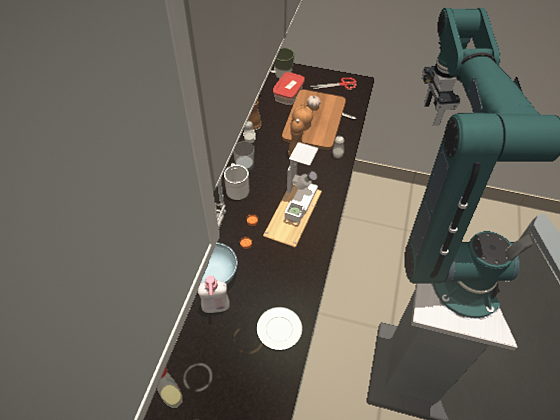

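Three candidates: the green light in the magazine at top (306,226), and orange ones at (259,186) and (290,184). The green one in the dispenser is the one meant; the enlarged crop confirms it, since the orange ones lie loose on the worktop. The button is at about (348,234), partly under the roof. The side view shows the saucer at (278,328), with a clear path to it.

Next I'll fit the poses.

```bash
cat > fit.py <<'E'
import numpy as np, cv2
from scipy.spatial.transform import Rotation as R
from scipy.optimize import least_squares
f=np.load('top.npz');K=f['K'];Rm=R.from_quat(f['rotation']).as_matrix();o=f['origin']
def cast(u,v,z):
    d=np.stack([(np.asarray(u)-K[0,2])/K[0,0],(np.asarray(v)-K[1,2])/K[1,1],np.ones(np.shape(u))],-1)@Rm.T
    return o+d*((z-o[2])/d[...,2])[...,None]
g=cv2.GaussianBlur(cv2.cvtColor(f['color'],cv2.COLOR_RGB2GRAY),(3,3),0).astype(float)
def cross(line,th=100):
    i=np.where((line[:-1]<th)!=(line[1:]<th))[0]
    return i+(th-line[i])/(line[i+1]-line[i])
L=np.array([(cross(g[v,255:290])[0]+255,v) for v in range(206,235)])
F=np.array([(u,cross(g[225:265,u])[-1]+225) for u in range(272,352)])
B=np.array([(u,cross(g[192:215,u])[0]+192) for u in range(276,325)])
pl,pf,pb=cast(*L.T,.010)[:,:2],cast(*F.T,.010)[:,:2],cast(*B.T,.010)[:,:2]
def res(p):
    c,s=np.cos(p[2]),np.sin(p[2]);M=np.array([[c,-s],[s,c]])
    t=lambda q:(q-p[:2])@M
    return np.r_[t(pl)[:,1]-.105,t(pf)[:,0]+.045,t(pb)[:,0]-.070]
s=least_squares(res,[.58,-.11,-.03],loss='soft_l1',f_scale=.002);p=s.x
r=res(p);print('pose',p,'rms',r.std(),[abs(x).max() for x in np.split(r,[len(pl),len(pl)+len(pf)])],[x.mean() for x in np.split(r,[len(pl),len(pl)+len(pf)])])
m=(g>130).astype(np.uint8);m[:,:140]=0;m[:,205:]=0;m[:215]=0;m[275:]=0
c=max(cv2.findContours(m,0,cv2.CHAIN_APPROX_NONE)[0],key=len)[:,0]
q=cast(c[:,0],c[:,1],.014)[:,:2]
k=least_squares(lambda k:np.hypot(*(q-k[:2]).T)-k[2],[.53,.29,.06],loss='soft_l1',f_scale=.002).x;print('saucer',k)
for n in('top','side'):
    f=np.load(n+'.npz');K2=f['K'];d=f['depth'];v,u=np.mgrid[:420,:560]
    w=np.stack([(u-K2[0,2])/K2[0,0]*d,(v-K2[1,2])/K2[1,1]*d,d],-1)@R.from_quat(f['rotation']).as_matrix().T+f['origin']
    D=(w-[*p[:2],0])@R.from_euler('z',p[2]).as_matrix()*1000
    b=(abs(D[...,1]+112)<11)&(D[...,0]>-45)&(D[...,0]<0)&(D[...,2]>85)&(D[...,2]<165)&(d>0)
    P=D[b];h=((P-[-19.5,-112,113])@[-.574,0,.819])/.819
    print(n,'button pts',np.round(np.c_[P,h]).astype(int).tolist()[:40])
    t=D[(D[...,2]>180)&(abs(D[...,1]+112)<60)&(abs(D[...,0])<90)];print('roof',t.mean(0),np.percentile(t,[3,97],axis=0))
    t=D[(abs(D[...,2]-60)<8)&(abs(D[...,1])<40)&(abs(D[...,0])<40)];print('mag',np.percentile(t,[3,97],axis=0))
E
python3 fit.py
```

```text
pose [ 0.57777409 -0.10129114 -0.14048949] rms 0.0018052827652392425 [np.float64(0.0009654212708656434), np.float64(0.002775401096041852), np.float64(0.0036280348491418424)] [np.float64(-2.8449624086670586e-06), np.float64(-0.0012503982209576502), np.float64(0.0024529743872383786)]
saucer [0.52318067 0.29017171 0.06558051]
top button pts [[-1, -107, 120, -5], [-2, -109, 124, -1], [-1, -112, 122, -4], [0, -115, 122, -5], [-5, -102, 121, -2], [-5, -104, 124, 1], [-5, -107, 125, 2], [-6, -109, 131, 9], [-4, -112, 126, 3], [-5, -114, 129, 6], [-3, -117, 125, 1], [-2, -120, 122, -3], [-3, -102, 87, -37], [-9, -102, 126, 6], [-8, -105, 123, 2], [-8, -107, 127, 6], [-8, -109, 129, 8], [-6, -113, 123, 1], [-7, -115, 127, 5], [-6, -118, 126, 4], [-6, -120, 125, 2], [-10, -103, 121, 1], [-10, -105, 123, 4], [-10, -107, 125, 6], [-10, -110, 125, 6], [-9, -113, 120, -1], [-9, -115, 126, 6], [-8, -119, 122, 1], [-8, -121, 123, 2], [-13, -103, 122, 4], [-13, -105, 124, 7], [-13, -108, 123, 5], [-13, -110, 126, 9], [-12, -113, 124, 6], [-11, -117, 119, 0], [-11, -118, 124, 6], [-11, -121, 125, 6], 
[... 672 characters left out ...]
 125, 6], [-13, -106, 125, 7], [-16, -110, 121, 6], [-18, -112, 120, 6], [-21, -114, 120, 8], [-23, -119, 115, 4], [-5, -102, 119, -4], [-8, -102, 121, 0], [-11, -103, 122, 3], [-13, -108, 117, 0], [-17, -108, 119, 4], [-20, -109, 119, 6], [-22, -113, 116, 5], [-24, -119, 111, 1], [-28, -116, 116, 9], [-1, -103, 112, -14], [-18, -105, 117, 3], [-20, -108, 115, 3], [-23, -110, 114, 4], [-26, -111, 115, 6], [-29, -112, 115, 9], [-19, -101, 117, 4], [-23, -101, 119, 8]]
roof [  20.72460034 -108.35844375  208.07776293] [[ -11.86190955 -147.34900232  202.80367685]
 [  53.3486329   -71.84348587  213.60229346]]
mag [[-25.31216223 -25.19431133  52.16387576]
 [ 25.92661879  28.49536098  66.3930392 ]]
```

```bash
cat >> h.py <<'E'
yaw=-0.1405; D=R.from_euler('z',yaw).as_matrix(); O=np.array([.5778,-.1013,0])
def W(p): return O+D@(np.array(p)/1000)          # dispenser mm -> world m
S=D@np.array([.5736,0,-.8192])
def quat(z,y): z=np.array(z);y=np.array(y); return R.from_matrix(np.c_[np.cross(y,z),y,z]).as_quat()
def tip(h,back): return W([-19.5,-112,113+h])-S*(back+.017)   # TCP with fingertips 'back' m before the face
E
python3 - <<'E'
from h import *
f=env.grab_frame("wrist"); print(np.round(f["hand_eye"],3).tolist())
for sg in(1,-1):
    q=quat(S,sg*D[:,1])
    for b in(.12,.02,-.03): print(sg,b,np.round(tip(5,b),3),env.solve_ik(tip(5,b),q))
for sg in(1,-1):
    q=quat([0,0,-1],sg*D[:,0]); print(sg,env.solve_ik(W([0,54,29]),q),env.solve_ik([.523,.290,.024],quat([0,0,-1],sg*np.array([1,0,0]))))
E
```

```text
[[-0.0, -0.965, -0.261, 0.075], [1.0, -0.0, 0.001, -0.001], [-0.001, -0.261, 0.965, -0.161], [0.0, 0.0, 0.0, 1.0]]
1 0.12 [ 0.465 -0.198  0.23 ] [-0.73244483 -0.42948118  1.91407007  0.35736525  1.15525709 -2.22384741]
1 0.02 [ 0.522 -0.206  0.148] [-0.64608791 -0.24356545  1.94870932  0.35709998  0.91850432 -2.21924699]
1 -0.03 [ 0.55  -0.211  0.107] [-0.61134132 -0.13539723  1.94667762  0.36849547  0.80716502 -2.22678845]
-1 0.12 [ 0.465 -0.198  0.23 ] [-0.73244483 -0.42948118  1.91407007  0.35736525  1.15525709  0.91774524]
-1 0.02 [ 0.522 -0.206  0.148] [-0.64608791 -0.24356545  1.94870932  0.35709998  0.91850432  0.92234566]
-1 -0.03 [ 0.55  -0.211  0.107] [-0.61134132 -0.13539723  1.94667762  0.36849547  0.80716502  0.9148042 ]
1 [-1.78053458e-01  2.82585811e-01  1.53806817e+00 -4.44089210e-16
  1.32093867e+00 -3.75534585e-02] [ 4.11499025e-01  3.09320656e-01  1.51459928e+00 -4.44089210e-16
  1.31767272e+00  4.11499025e-01]
-1 None None
```

Run:
```python
from h import *
q=quat(S,D[:,1]); h=5
env.set_gripper(0.0,20)
env.movep(tip(h,.12),q); env.movel(tip(h,.03),.15); env.dwell(.2)
F=lambda:-np.mean([env.state()["contact_force"]@S for _ in range(1)])
f0=np.mean([(env.dwell(.02),F())[1] for _ in range(5)])
print('tare',f0,env.state()["clock"],env.state()["width"])
b=.03
while b>-.015:
    b-=.0015; env.movel(tip(h,b),.03); f=F()-f0
    print(round(b*1e3,1),round(f,2),end=' | ')
    if f>1.8: break
print(env.state()["clock"],tip(h,b)-env.state()["tool_pos"])
```

```text
tare -0.19161193077494376 5.1917 0.0005769527562210069
28.5 -0.43 | 27.0 1.06 | 25.5 0.7 | 24.0 -0.35 | 22.5 0.06 | 21.0 -0.11 | 19.5 -0.02 | 18.0 0.03 | 16.5 -1.09 | 15.0 0.68 | 13.5 0.28 | 12.0 -0.43 | 10.5 0.31 | 9.0 0.74 | 7.5 -0.06 | 6.0 -0.15 | 4.5 0.49 | 3.0 0.5 | 1.5 0.09 | -0.0 -0.12 | -1.5 2.8 | 10.4417 [ 4.16447343e-06 -3.68687889e-05 -8.31930883e-05]
```

Run:
```python
from h import *
h=5; f0=-.19; q=quat(S,D[:,1])
F=lambda:-np.mean([(env.dwell(.01),env.state()["contact_force"]@S)[1] for _ in range(3)])-f0
for b in(-.010,-.020,-.027): env.movel(tip(h,b),.05); print(b,round(F(),1))
b=-.027
while b>-.0355:
    b-=.0005; env.movel(tip(h,b),.02); f=F(); print(round(b*1e3,1),round(f,1),end=' | ')
    if f>16: break
env.dwell(.2); print(F(),env.state()["tool_pos"]-tip(h,b))
env.movel(tip(h,.0),.08); env.movel(tip(h,.09),.2)
env.set_gripper(.07)
env.movep(W([0,54,140]),quat([0,0,-1],D[:,0]))
f=env.grab_frame("wrist"); save(f,'w1.png'); g=env.grab_frame("top"); np.savez('top2.npz',color=g["color"],depth=g["depth"])
cv2.imwrite('pics/top2c.png',cv2.resize(g["color"][180:270,250:390,::-1],(784,504),interpolation=cv2.INTER_CUBIC))
s=env.state();print(s["clock"],s["tool_pos"],s["tcp_rot"],f["K"])
print(env.search_frame(f,"tea_light_0"))
```

```text
-0.01 4.1
-0.02 6.2
-0.027 7.4
-27.5 7.7 | -28.0 8.2 | -28.5 8.8 | -29.0 8.7 | -29.5 9.2 | -30.0 8.5 | -30.5 8.5 | -31.0 9.4 | -31.5 11.5 | -32.0 13.3 | -32.5 15.2 | -33.0 17.4 | 16.96967974762408 [-0.00040594  0.00019231  0.00136339]
19.3 [ 0.58524375 -0.04822891  0.14028587] [7.55148173e-01 6.55554091e-01 1.63275580e-04 2.09724676e-04] [[325.1922621    0.         275.32401073]
 [  0.         325.1922621  205.71281945]
 [  0.           0.           1.        ]]
[{'location': [277.9, 274.8], 'p': 0.86}, {'location': [275.7, 207.6], 'p': 0.85}, {'location': [403.4, 193.1], 'p': 0.71}, {'location': [389.7, 100.1], 'p': 0.64}]
```

View pics/w1.png

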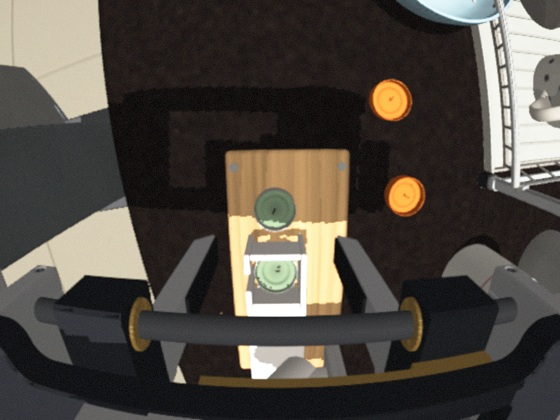

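The green light has come out at (275,208). Another green one is visible in the magazine at (278,272), and the orange look-alikes are untouched. I'll locate the released light from its rim.

```bash
cat >> h.py <<'E'
def wcast(uv,f,s,z):
    K=f["K"]; d=np.array([(uv[0]-K[0,2]),(uv[1]-K[1,2])])/K[0,0]; t=np.linalg.norm(d)
    r=np.array([*(d/max(t,1e-9)*np.sin(t)),np.cos(t)]); H=np.array(f["hand_eye"]); M=R.from_quat(s["tcp_rot"]).as_matrix()
    o=s["tool_pos"]+M@H[:3,3]; r=M@H[:3,:3]@r
    return o+r*(z-o[2])/r[2]
E
python3 - <<'E'
from h import *
s=env.state(); f=env.grab_frame("wrist")
for n,uv in(("c",(275.2,208)),("net",env.search_frame(f,"tea_light_0")[0]["location"]),("l",(254.5,208)),("r",(295.5,208)),("t",(275,188.5)),("stack",(277,270))):
    z=.025 if n!="stack" else .040
    p=wcast(uv,f,s,z); print(n,np.round(((p-O)@D)*1000,1))
p=f["color"][180:300,215:345,::-1]; cv2.imwrite('pics/w2.png',cv2.resize(p,None,fx=4.8,fy=4.8,interpolation=cv2.INTER_CUBIC))
E
```

```text
c [-0.9 52.9 25. ]
net [ 0.1 52.9 25. ]
l [-19.1  52.9  25. ]
r [17.  52.9 25. ]
t [-1.  70.4 25. ]
stack [ 0.7 -0.3 40. ]
```

View pics/w2.png

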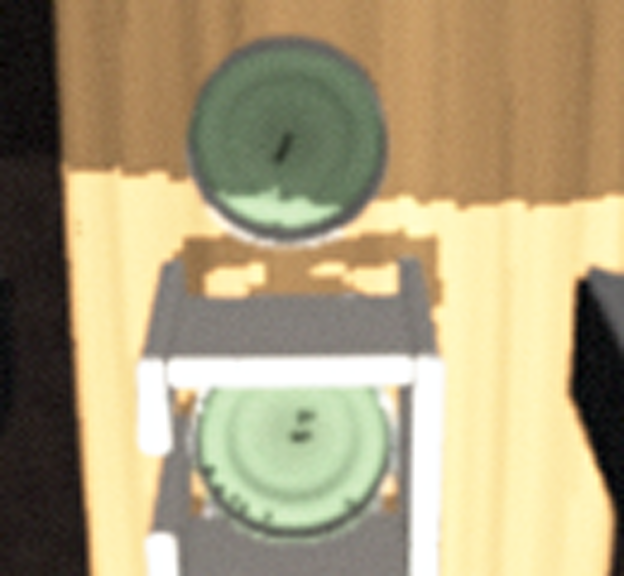

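The released light stands clear on the ledge at dispenser (-0.7, 53), and the rest of the stack is in place. I'll grasp it now.

Run:
```python
from h import *
st=lambda n:print(n,round(env.state()["clock"],2),env.state()["width"],env.state()["finger_force"],np.round(env.state()["contact_force"],1))
env.set_gripper(.058,10); env.movel(W([-.7,53,50]),.15); env.movel(W([-.7,53,28.5]),.06); st('down')
env.set_gripper(.03,10); st('grip')
env.movel(W([-.7,53,100]),.1); st('lift')
q=quat([0,0,-1],[1,0,0])
env.movep([.523,.290,.110],q)
s=env.state(); f=env.grab_frame("wrist"); save(f,'w3.png'); st('over')
print([(r["p"],r["location"],wcast(r["location"],f,s,.005)) for r in env.search_frame(f,"saucer")])
```

```text
down 21.13 0.05754945018520135 0.0 [-0.1 -0.4 -0.4]
grip 21.58 0.037666771809751545 9.999953806400299 [ 0.3 -0.7 -0.1]
lift 22.45 0.03759104402309154 10.000040978193283 [ 0.4 -0.4 -1.6]
over 23.8 0.03767000425669252 9.999895244836807 [0.3 0.5 0.3]
[(0.56, [272.2, 191.4], array([0.52007955, 0.30562011, 0.005     ]))]
```

View pics/w3.png

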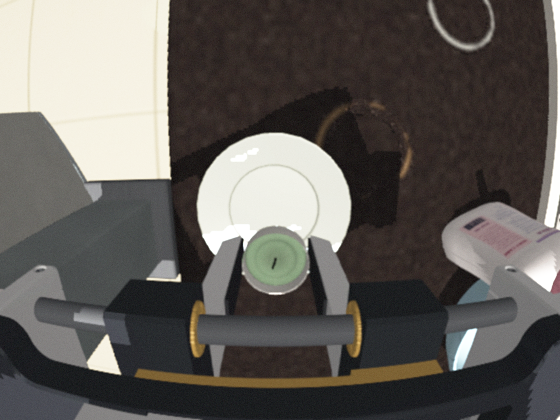

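The light is held upright. The saucer shows with its rim from column 197 to 350 and its top at row 133. I'll cross-check its centre from the rim.

Run:
```python
from h import *
s=env.state(); f=env.grab_frame("wrist"); g=cv2.cvtColor(f["color"],cv2.COLOR_RGB2GRAY)
m=(g>120).astype(np.uint8); c=max([c for c in cv2.findContours(m[:235,185:365],0,cv2.CHAIN_APPROX_NONE)[0]],key=len)[:,0]+[185,0]
c=c[(c[:,1]<225)&(c[:,1]>5)]
P=np.array([wcast(x,f,s,.014)[:2] for x in c])
from scipy.optimize import least_squares
k=least_squares(lambda k:np.hypot(*(P-k[:2]).T)-.065,[.523,.29],loss='soft_l1',f_scale=.001); print(len(P),k.x,np.abs(k.fun).mean())
```

```text
250 [0.52112443 0.28953905] 0.00047551083016340954
```

Run:
```python
from h import *
x,y=.5222,.2898
env.movel([x,y,.045],.12); env.movel([x,y,.028],.05); env.dwell(.1)
F=lambda:np.mean([(env.dwell(.01),env.state()["contact_force"][2])[1] for _ in range(6)])
f0=F(); z=.028
while z>.0222:
    z-=.0005; env.movel([x,y,z],.02); f=F()-f0; print(round(z*1e3,1),round(f,1),end=' | ')
    if f>1.5: break
env.set_gripper(.046,5); env.dwell(.2)
env.movel([x,y,.06],.05); env.movel([x,y-.0,.15],.15)
s=env.state(); f=env.grab_frame("wrist"); save(f,'w4.png'); print(s["clock"])
for r in env.search_frame(f,"tea_light_0"): print(r["p"],r["location"],wcast(r["location"],f,s,.02))
g=env.grab_frame("top"); w=cloud(g)
for o in("salt_shaker","pepper_mill","soap_bottle"):
    for r in env.search_frame(g,o)[:1]: print(o,r["location"])
```

```text
27.5 0.2 | 27.0 -0.1 | 26.5 0.3 | 26.0 -0.1 | 25.5 0.2 | 25.0 0.4 | 24.5 -0.0 | 24.0 0.2 | 23.5 0.3 | 23.0 3.8 | 30.45
0.93 [277.8, 202.3] [0.52293871 0.29049523 0.02      ]
salt_shaker [423.2, 256.5]
pepper_mill [412.7, 203.5]
soap_bottle [175.1, 173.2]
```

View pics/w4.png

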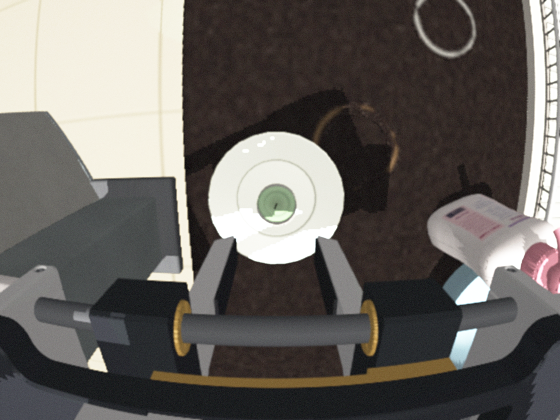

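The light stands upright in the middle of the saucer, at (277,203), and the gripper is clear of everything.

```bash
python3 -c "
from rig import env
print(env.job_done())"
```

```text
the job is handed in; nothing more can be done
None
```

I pushed the button to its stop in one stroke (about 17 N), set the green tea light upright in the middle of the saucer, and handed the job in at about 30 s of the 56 s allowed; the other lights stayed in the dispenser, and the camera showed the shaker, mill and soap bottle where they were.

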